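# Press the end plug home in a drawing tube

### The arm

A 6-joint arm with a two-finger parallel gripper is mounted at the origin on the work surface. World frame = base frame: x ahead of the robot, y to its left, z up, the work surface at z = 0. Lengths are in mm, angles in rad, forces in N, time in s.
With the tool pointing down it reaches from about 300 to 875 mm from the base axis. Payload 6.4 kg.
Tool frame: the origin (TCP) lies at the very end of the fingers, on their centre line; the grasp point (between the pads) lies 19 mm behind it; z points along the fingers, y is the direction in which the jaws open and shut (so a half turn about z gives the same grasp; the last joint's range is limited). The gripper opens to 85 mm and grips with 20 to 120 N. Pads are 22 mm wide; open, the fingers measure 114 mm over their backs; the gripper's body (76 mm by 85 mm) begins 54 mm behind the grasp point. The pads swing forward as they close: fully open they stand 13 mm farther back than shut.
Start: joints at [-1.374, 0.181, 1.607, -0, 1.354, -0.206], TCP at [225.415, -528.989, 231.288] pointing down, gripper open.
Joint ranges: [-2.99, 2.99], [-0.89, 2.07], [0.3, 2.58], [-1.14, 4.28], [0, 2.63], [-3.12, 3.12]. Speed limits (rad/s): [2.57, 2.57, 3.01, 3.14, 3.14, 3.14].

### API

Orientations are given as [roll, pitch, yaw] about the fixed x, y, z axes, in that order (R = Rz(yaw) Ry(pitch) Rx(roll)).
In Python, from rig import bot, vision gives the robot as it stands. The module is installed in compiled form; this text tells all that it offers.
- The arm moves only by the tool step_arm, never from a script. Its argument "commands" is a list of rows, each a list of 7 numbers: the closure, from 0 (fully open) to 1 (shut), then the shift along the tool's x, y, z in mm, then the turn, a rotation vector about the tool's x, y, z in rad. A call has 1 to 8 rows; each row shifts and turns the commanded pose from where the row before left it, along the tool's axes as they then stand; what a row does not reach is not made up. A row lasts 1/8 s, in which the tool goes at most 62.5 mm and 10.7 degrees, less where a joint would pass 70% of its speed; a pose out of reach is approached as far as the arm can. A call is refused whole if a number of a shift passes 62.5 or a number of a turn 0.188, either way. A call with a gripper value outside its range is refused whole. The fingers move at their own pace and stop on an object; the grip force is fixed at half the most. Time passes only in rows, so rows that do not move let the fingers close. It gives the time, the measured TCP pose, the force and the opening at its end, in the units of the state.
- bot.observe(): the state, without advancing time (a new reading comes with each control period).
- vision.grab_frame(name): name is "scene" or "top" or "wrist"; returns a dict with "image" (420x560x3 uint8, red, green, blue), "fx", "fy", "cx", "cy" (pixels), "origin" and "attitude" of the camera in the world; the wrist camera has in their place "tool_from_camera" (4x4, takes a point from camera to tool coordinates, whose origin is the TCP and whose axes are the flange's). Camera axes: x right, y down, z forward; pixel columns grow to the right and rows downward; lengths in mm; the calibration is good to about 2 mm. The wrist camera is an equidistant fisheye: a pixel r from the principal point sees the ray r / f radians off the axis. A picture is of the moment at which its call begins: read the wrist's pose just before it. There is no depth.
- bot.hand_in(): hands the job in, once; it reports no verdict.
The state is a dict: "time_s": time; "joint_pos": joint angles; "joint_velocities": joint speeds; "tau": joint torques, N m; "ee_pos": TCP position; "tool_rot": TCP orientation; "force": force on the tool from outside, world axes, zero at the start; "wrist_torque": the same for the moment, N m; "gripper_width": opening from 0.0 (shut) to 1.0 (fully open).
Only numpy, scipy, OpenCV 4.12 (cv2) and the standard library are available. Lean on these libraries where they do the work, as an engineer would, in place of code of your own. Each camera call takes 0.05 s, during which the arm holds its last target.

### The job

One of the three cardboard drawing tubes still has its red end plug sticking up: stand that tube upright in the ring on the press's slide and let go of it, then push the slide by its black knob fully home under the ram. With the gripper, press the red treadle right down to its stop so that the ram drives the plug home, then let the treadle come back up and leave the tube standing in the press. Drive the plug only with the press, keep the tube upright, and leave the finished tubes, the grey weight and the pen pot where they are.

Things in the scene. Friction and masses are not known exactly. Their poses are not given: they have to be found in the camera images.
- tube_mid (a point): The tube to finish: brown cardboard cylinder, 50 mm diameter, 160 mm tall, about 0.16 kg, with a white paper band round its middle, standing on its end. The point is its centre, on the axis, half-way up (80 mm above its foot); z runs up the tube. It is round, so its yaw does not matter. With its plug sticking up its top is 95 mm above this point; grip the tube near its top (about 65 mm above this point, 15 mm below the rim), 30 N is plenty.
- tube_foot (a point): Centre of the underside of that tube; z runs up the tube.
- plug (a joint): How far the red plug of that tube has been pushed in, in m: it starts at 0 to 0.003 and is flush at 0.012. The plug's flange is 48 mm in diameter and 3 mm thick; at 0 its underside stands 12 mm above the tube's rim. It goes in stiffly (about 12 N) and stays where it is left.
- plug_top (a point): Centre of the top face of that plug; z along the tube.
- press: Green bench press, fixed, 0.4 m tall. Its origin is on the table under the ram's axis. In its own frame the treadle points to -x, the column stands 80 mm to +x, and the slide moves along y: out at -y, home (under the ram) at y = 0. The ram's head covers about 35 mm around the ram's axis, from 247 mm above the table up.
- ram_face (a point): Centre of the ram's round rubber underside (44 mm diameter), 247 mm above the table at rest. It goes down 26 mm as the treadle goes to its stop, which brings the plug flush.
- nest (a joint): Travel of the press's slide in m: 0 is fully out for loading, 0.120 is fully home with the ring under the ram, against its stop. It starts at 0 to 0.025, slides along the press's +y with about 2 N of friction and stays where it is left.
- nest_seat (a point): Centre of the floor of the aluminium ring on the slide, where the foot of the tube stands, 58 mm above the table. The ring's bore is 54 mm; its mouth flares to 64 mm and is 26 mm above the floor. Axes as the press's.
- nest_knob (a point): Centre of the black ball knob of the slide (32 mm diameter), 110 mm to the press's -y from the ring's axis and 103 mm above the table, on a thin upright stem. It can be pinched from above across the press's x or pushed towards +y.
- treadle (a joint): Treadle angle in rad: 0 up (at rest), 0.26 down on its stop. A spring brings it back up. Pressed at the middle of its pad it takes about 4 N at first and 8 N at the stop, and about 6 N more while the plug goes in.
- treadle_pad (a point): Middle of the top of the red treadle pad with black rubber ribs (74 mm along the press's x, 94 mm along its y). It stands about 118 mm above the table at rest, sloping up away from the press, and about 62 mm, nearly level, at the stop. It moves on a circle about treadle_pin, 220 mm away.
- treadle_pin (a point): Point on the treadle's hinge axis (along the press's y), 50 mm above the table and 50 mm to the press's +x from the ram's axis.
- done_a_mid (a point): Centre of a finished tube of the same size and looks with its plug flush: leave it.
- done_b_mid (a point): Centre of the other finished tube: leave it.
- weight: Grey drawing-board weight with a brass handle, 120 x 46 x 52 mm tall; origin under its centre: leave it.
- pen_pot: Black pot of pens and pencils, 76 mm diameter, about 180 mm tall; origin under its centre: leave it.
Not all that is in view belongs to the job. Leave any blue or green look-alike of the part that bears tube_mid alone.

How it is judged (in metres and radians):
On the way, in this order (a step that is already met when the one before it is completed fails the run):
1. the tube stands upright in the ring of the slide and is let go, its plug not yet driven in (distance between tube_foot and nest_seat below 0.006 m and angle between tube_mid's own z axis and vertical below 0.06 rad and contact force between the fingers and tube below 0.5 N and value of joint plug below 0.006 m), for 0.3 s.
2. the slide is fully home under the ram with the tube in it (value of joint nest above 0.116 m and distance between tube_foot and nest_seat below 0.006 m and value of joint plug below 0.006 m), for 0.2 s.
3. the treadle is down on its stop and the plug is home (value of joint treadle above 0.25 rad and value of joint plug above 0.009 m and value of joint nest above 0.114 m), for 0.2 s.
At the end, for the whole second after the job is handed in: The plug is pressed in to within 3 mm of flush, the treadle is back up (under 0.03 rad), the slide is home (within 6 mm of its stop), and the tube stands upright (within 0.06 rad) and at rest on the floor of the ring (foot within 6 mm of the middle of the seat) (value of joint plug above 0.009 m and value of joint treadle below 0.03 rad and value of joint nest above 0.114 m and distance between tube_foot and nest_seat below 0.006 m and angle between tube_mid's own z axis and vertical below 0.06 rad and linear speed of tube below 0.02 m/s); the robot touches nothing.
It fails at once if the plug is driven in without the press (while the slide is not home) (value of joint plug above 0.006 m and value of joint nest below 0.11 m).
It fails at once if the plug is pushed with the gripper (contact force between the fingers and plug above 8 N).
It fails at once if the tube is tipped over (angle between tube_mid's own z axis and vertical above 0.6 rad).
It fails at once if a bystander is disturbed (moved by more than 30 mm) (distance of any of done_a_mid, done_b_mid, weight, pen_pot from where it was at the start of the episode above 0.03 m).
It also fails if it takes over 72 s, if anything falls off the work surface, if the arm or the gripper's body presses on something with over 40 N, if the wrist force passes 120 N, or if a joint passes its speed limit or range.

## Working session

There is one attempt and no reset: what is moved stays moved. The work goes in short steps, Python scripts to look and compute and a tool call to move; the robot and the scene stay as the last step left them, time stands still between calls to the robot, and variables do not carry over. Pictures are saved under pics/ and viewed, and the job is handed in when it is done.

Besides the shell and the picture viewer there is one more tool, called after "Call:" as name([rows], argument=value, ...), one row to a line, values as JSON. step_arm: Moves the arm, as the interface text tells. Its arguments: {"type":"object","properties":{"commands":{"type":"array"}},"required":["commands"]}

```bash
mkdir -p pics; ls
python3 - <<'E'
from rig import bot,vision
import cv2,json
s=bot.observe(); print({k:s[k] for k in('time_s','ee_pos','tool_rot','force','gripper_width')})
for n in("scene","top","wrist"):
    f=vision.grab_frame(n); cv2.imwrite(f"pics/{n}0.png",f["image"][:,:,::-1]); print(n,{k:v for k,v in f.items() if k!="image"})
E
```

```text
pics
{'time_s': 0.0, 'ee_pos': array([ 225.29246138, -528.42292128,  230.39043056]), 'tool_rot': array([-3.13988334e+00, -3.28169388e-04,  4.02830818e-01]), 'force': array([ 0.62658676, -0.85950771, -0.10739354]), 'gripper_width': 1.0005920954171974}
scene {'fx': 534.3905160615901, 'fy': 534.3905160615901, 'cx': 279.3596549469433, 'cy': 219.87166105581005, 'origin': array([1078.69877063, -980.78511655, 1112.02577623]), 'attitude': array([-2.29103267, -0.0223323 ,  0.51752442])}
top {'fx': 528.2973416653824, 'fy': 528.2973416653824, 'cx': 284.43666029880916, 'cy': 202.95675212043307, 'origin': array([ 270.28421189,  -30.6981824 , 1726.34143448]), 'attitude': array([-2.95198975, -0.01593648, -1.55172775])}
wrist {'fx': 325.19226210127806, 'fy': 325.19226210127806, 'cx': 280.0802717172852, 'cy': 208.78783131200018, 'tool_from_camera': array([[ 6.71797544e-04, -9.44759675e-01, -3.27763184e-01,
         8.47966052e+01],
       [ 9.99999217e-01,  2.88629822e-04,  1.21768161e-03,
         3.89406083e-02],
       [-1.05581425e-03, -3.27763746e-01,  9.44759129e-01,
        -1.43044432e+02],
       [ 0.00000000e+00,  0.00000000e+00,  0.00000000e+00,
         1.00000000e+00]])}
```

View pics/scene0.png

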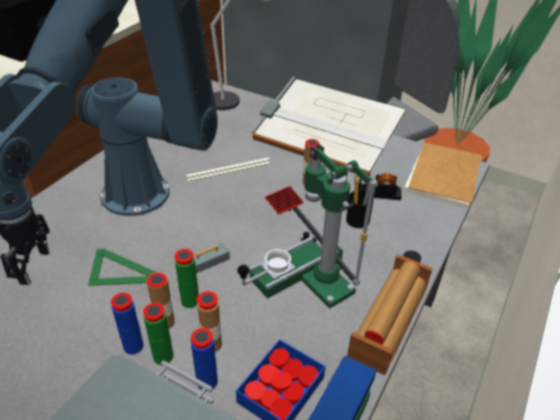

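View pics/top0.png

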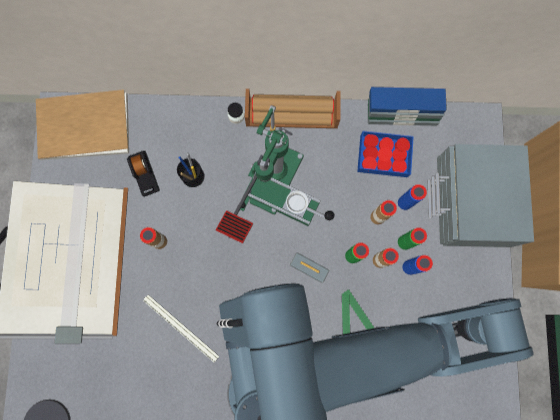

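View pics/wrist0.png

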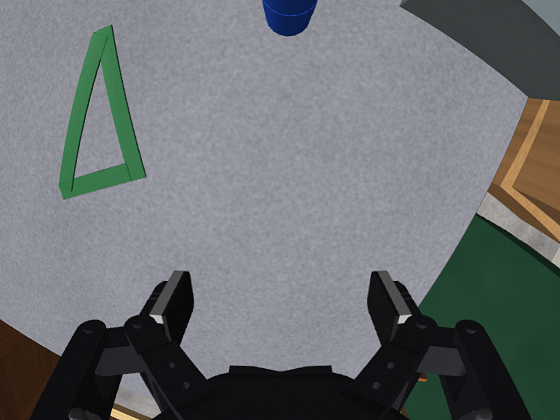

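Run:
```python
import cv2,numpy as np
a=cv2.imread('pics/scene0.png');b=cv2.imread('pics/top0.png')
def c(im,x,y,w,h,W,H): return cv2.resize(im[y:y+h,x:x+w],(W,H),interpolation=cv2.INTER_CUBIC)
o=np.vstack([np.hstack([c(a,100,230,130,130,400,300)[:, :],c(a,290,130,65,65,400,300)]),np.hstack([c(b,340,180,100,100,400,300),c(b,120,200,100,75,400,300)])])
cv2.imwrite('pics/crop0.png',o)
cv2.imwrite('pics/crop1.png',np.hstack([c(a,100,235,130,160,487,600),c(a,295,130,50,96,313,600)]))
```

```text
(no output)
```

View pics/crop1.png

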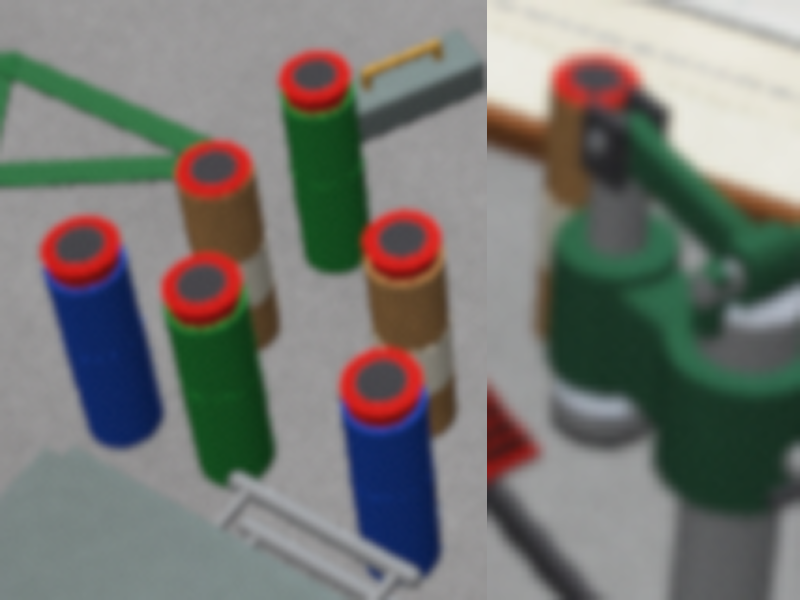

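View pics/crop0.png

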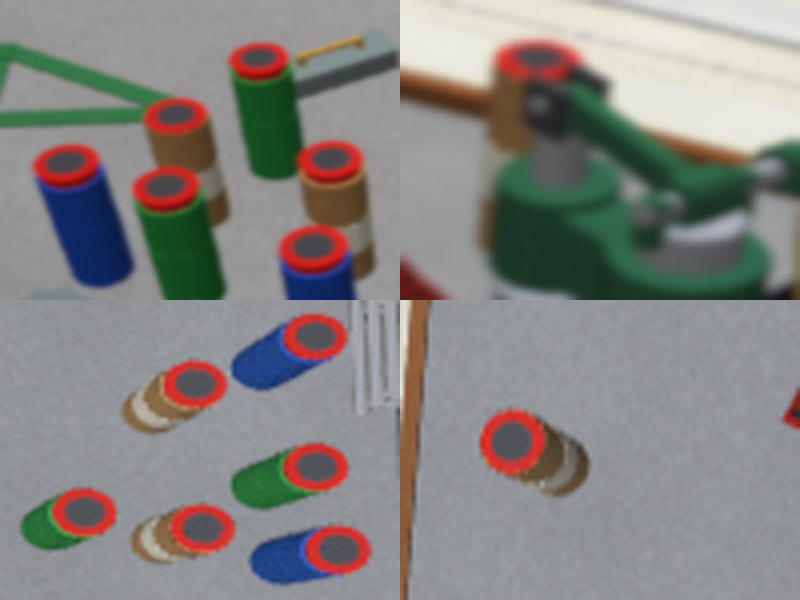

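Candidates: brown tubes at scene (208,300)/top (385,211), scene (160,285)/top (386,258) and scene (312,148)/top (152,238), plus blue and green look-alikes at top (412,196), (412,238), (357,252) and (417,264). In the crop, the brown tube at scene (208,300) shows a light rim below its flange, so it looks unfinished. The one at (160,285) looks flush. I'll triangulate the heights to check this.

```bash
cat > h.py <<'E'
import numpy as np,cv2
from rig import bot,vision
from scipy.spatial.transform import Rotation as Ro
def ray(f,px):
    px=np.atleast_2d(px).astype(float)
    d=np.c_[(px[:,0]-f["cx"])/f["fx"],(px[:,1]-f["cy"])/f["fy"],np.ones(len(px))]
    R=Ro.from_euler('xyz',f["attitude"]).as_matrix()
    return np.array(f["origin"]),d@R.T
def onz(f,px,z):
    o,d=ray(f,px); return o+d*((z-o[2])/d[:,2])[:,None]
def tri(f,p,g,q):
    o,d=ray(f,p);a,b=ray(g,q);d=d[0]/np.linalg.norm(d);b=b[0]/np.linalg.norm(b)
    t=np.linalg.lstsq(np.c_[d,-b],a-o,rcond=None)[0]
    P=o+t[0]*d;Q=a+t[1]*b
    return (P+Q)/2,np.linalg.norm(P-Q)
def proj(f,P):
    R=Ro.from_euler('xyz',f["attitude"]).as_matrix()
    c=(np.atleast_2d(P)-f["origin"])@R
    return np.c_[f["cx"]+f["fx"]*c[:,0]/c[:,2],f["cy"]+f["fy"]*c[:,1]/c[:,2]]
def blobs(m,amin=15):
    n,l,s,c=cv2.connectedComponentsWithStats(m.astype(np.uint8))
    return [(tuple(np.round(c[i],2)),int(s[i,4]),tuple(int(v) for v in s[i,:4])) for i in range(1,n) if s[i,4]>=amin]
def red(im):
    h=cv2.cvtColor(im,cv2.COLOR_RGB2HSV);return ((h[...,0]<7)|(h[...,0]>173))&(h[...,1]>150)&(h[...,2]>70)
E
python3 - <<'E'
from h import *
T=vision.grab_frame("top");S=vision.grab_frame("scene")
for n,f in(("top",T),("scene",S)):
    im=f["image"];print(n)
    print('red');[print(b) for b in blobs(red(im))]
    h=cv2.cvtColor(im,cv2.COLOR_RGB2HSV)
    print('white',[b for b in blobs((h[...,2]>200)&(h[...,1]<30),30) if b[1]<1500])
    print('black',[b for b in blobs((h[...,2]<45),20) if b[1]<1500])
E
```

```text
top
red
((np.float64(252.0), np.float64(109.5)), 26, (252, 97, 1, 26))
((np.float64(385.06), np.float64(153.25)), 1241, (362, 135, 48, 37))
((np.float64(417.88), np.float64(191.7)), 99, (411, 185, 16, 14))
((np.float64(387.77), np.float64(207.96)), 108, (381, 201, 16, 15))
((np.float64(233.8), np.float64(226.61)), 429, (216, 211, 36, 32))
((np.float64(147.75), np.float64(235.24)), 117, (140, 228, 16, 16))
((np.float64(418.39), np.float64(235.16)), 112, (411, 228, 16, 15))
((np.float64(360.59), np.float64(249.95)), 105, (353, 243, 16, 15))
((np.float64(389.69), np.float64(255.86)), 111, (383, 248, 15, 16))
((np.float64(423.76), np.float64(262.83)), 105, (416, 256, 16, 15))
white [((np.float64(110.42), np.float64(151.3)), 69, (88, 149, 39, 5)), ((np.float64(298.0), np.float64(201.99)), 281, (287, 191, 21, 23)), ((np.float64(180.91), np.float64(327.73)), 536, (144, 295, 75, 66))]
black [((np.float64(234.6), np.float64(109.59)), 138, (228, 103, 14, 14)), ((np.float64(145.53), np.float64(176.55)), 418, (128, 151, 31, 45)), ((np.float64(186.54), np.float64(162.39)), 28, (183, 159, 7, 10)),
[... 1527 characters left out ...]
(106.6)), 565, (0, 84, 20, 46)), ((np.float64(84.15), np.float64(118.57)), 89, (77, 110, 21, 17)), ((np.float64(208.82), np.float64(128.83)), 329, (202, 112, 14, 35)), ((np.float64(166.05), np.float64(136.16)), 43, (163, 130, 8, 12)), ((np.float64(139.26), np.float64(139.07)), 27, (134, 136, 11, 7)), ((np.float64(314.91), np.float64(155.5)), 22, (312, 152, 6, 7)), ((np.float64(356.66), np.float64(207.93)), 553, (346, 184, 21, 43)), ((np.float64(386.62), np.float64(191.3)), 316, (374, 184, 26, 15)), ((np.float64(8.6), np.float64(198.4)), 96, (3, 193, 12, 12)), ((np.float64(243.0), np.float64(270.98)), 88, (238, 266, 11, 12)), ((np.float64(432.94), np.float64(291.34)), 98, (426, 271, 16, 34))]
```

Run:
```python
from h import *
T=vision.grab_frame("top");S=vision.grab_frame("scene")
def holes(im):
    m=cv2.resize(im,None,fx=4,fy=4,interpolation=cv2.INTER_CUBIC); m=red(m).astype(np.uint8)
    cs,h=cv2.findContours(m,cv2.RETR_CCOMP,cv2.CHAIN_APPROX_NONE); r=[]
    for c,k in zip(cs,h[0]):
        if k[3]>=0 and cv2.contourArea(c)>300:
            M=cv2.moments(c); r.append(((M['m10']/M['m00']+.5)/4-.5,(M['m01']/M['m00']+.5)/4-.5))
    return r
t=holes(T["image"]);s=holes(S["image"]);print(np.round(t,1).tolist());print(np.round(s,1).tolist())
for p in t:
    best=[]
    for q in s:
        P,e=tri(T,p,S,q)
        if e<8 and 140<P[2]<200: print(np.round(p,1),np.round(q,1),np.round(P,1),round(e,1))
k,e=tri(T,(329.08,214.9),S,(243.0,270.98));print('knob',k,e, onz(T,(329.08,214.9),103))
print('ring',onz(T,(298,202),84), onz(S,(276.43,262.42),84))
print('pad',onz(T,(233.8,226.61),118),onz(S,(283.64,199.96),118))
for n,f in(("T",T),("S",S)): 
    ct=max(cv2.findContours(red(f["image"])[ (slice(180,250) if n=="S" else slice(205,250)),(slice(250,320) if n=="S" else slice(200,260))].astype(np.uint8),0,1)[0],key=cv2.contourArea)
    print(n,cv2.minAreaRect(ct))
```

```text
[[424.2, 262.7], [390.2, 255.5], [360.6, 250.2], [418.7, 235.1], [147.5, 234.8], [230.2, 233.3], [231.6, 230.3], [233.3, 227.3], [234.9, 224.4], [236.4, 221.5], [238.3, 218.8], [388.4, 207.4], [418.5, 191.6], [391.8, 159.7], [376.8, 158.9]]
[[281.6, 395.5], [268.8, 387.4], [295.7, 380.6], [201.3, 336.1], [153.2, 310.0], [120.8, 299.8], [206.9, 298.2], [156.5, 279.1], [183.5, 254.5]]
[424.2 262.7] [120.8 299.8] [ 398.3 -464.1  175.7] 0.7
[390.2 255.5] [156.5 279.1] [ 418.6 -366.7  163.9] 0.9
[360.6 250.2] [183.5 254.5] [ 431.4 -277.1  176.2] 0.8
[418.7 235.1] [153.2 310. ] [ 479.8 -450.   175.9] 0.8
[388.4 207.4] [206.9 298.2] [ 561.5 -361.5  175.5] 0.7
[418.5 191.6] [201.3 336.1] [ 612.1 -453.2  175.8] 0.5
knob [ 547.39368788 -190.91796573  101.85529696] 0.606234383858936 [[ 547.43902782 -190.61970089  103.        ]]
ring [[589.98155534 -93.76732812  84.        ]] [[ 597.5415314  -105.00801615   84.        ]]
pad [[502.06324253 103.54538592 118.        ]] [[504.21114676  98.74411691 118.        ]]
T ((33.900001525878906, 21.19999885559082), (29.516094207763672, 21.913463592529297), 26.56505012512207)
S ((33.96551513671875, 20.08620834350586), (20.6151123046875, 30.594402313232422), 66.80140686035156)
```

The target is the brown tube at (561.5, -361.5). Its plug top is at z = 175.5, so it stands proud. The brown tube at (419, -367) tops out at 163.9, so it is flush. Now a closer look at the press.

Run:
```python
import cv2,numpy as np
a=cv2.imread('pics/scene0.png');b=cv2.imread('pics/top0.png')
cv2.imwrite('pics/p1.png',cv2.resize(a[130:310,225:385],(640,720))[:600]) if 0 else cv2.imwrite('pics/p1.png',cv2.resize(a[185:305,230:390],(800,600),interpolation=cv2.INTER_CUBIC))
cv2.imwrite('pics/p2.png',cv2.resize(b[95:245,190:350],(640,600),interpolation=cv2.INTER_CUBIC))
```

```text
(no output)
```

View pics/p1.png

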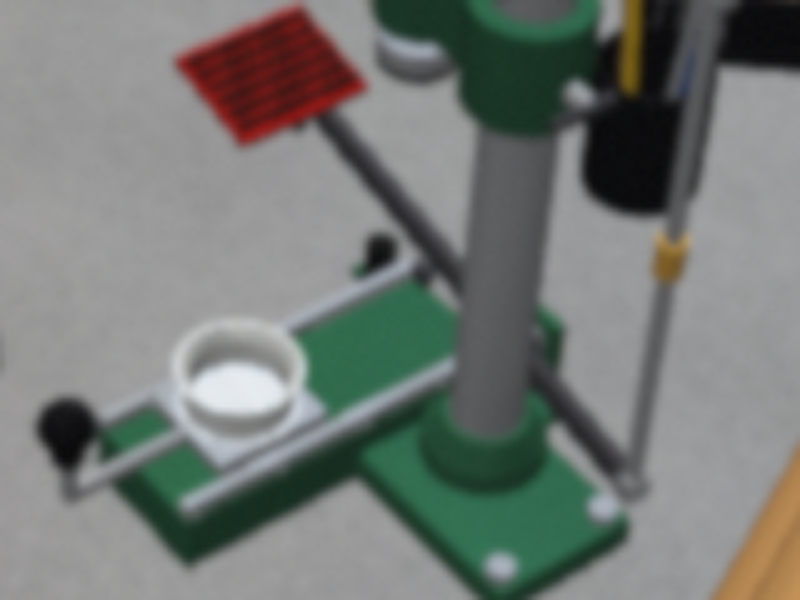

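View pics/p2.png

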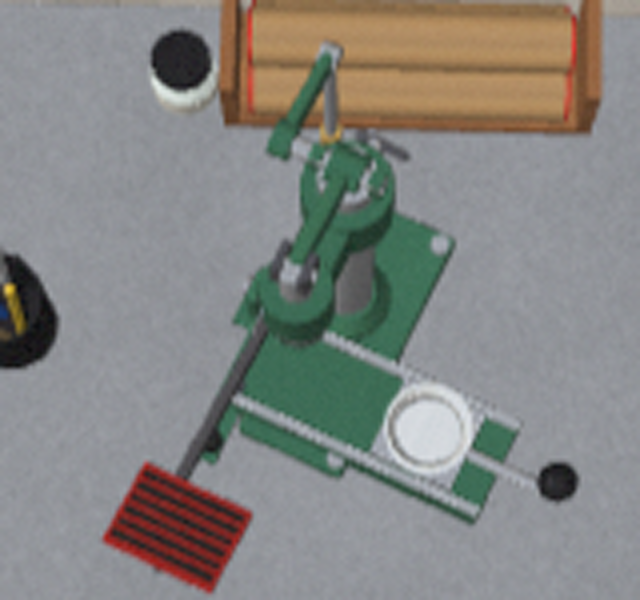

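Run:
```python
from h import *
T=vision.grab_frame("top");S=vision.grab_frame("scene")
o1=np.array([297.5,201.75]);o2=(230+239/5-.5,185+366/5-.5)
print('ring tri',tri(T,o1,S,o2),onz(T,o1,84),onz(S,o2,84))
# outer-rim point extents
c=lambda x,y:(190+x/4-.5,95+y/4-.5)
for n,p in dict(L=(382,425),R=(477,430),U=(430,380),D=(430,476)).items(): print(n,onz(T,c(*p),84))
d=lambda x,y:(230+x/5-.5,185+y/5-.5)
for n,p in dict(L=(170,365),R=(308,365),U=(240,317)).items(): print('S',n,onz(S,d(*p),84))
# pad corners triangulated: top crop; scene crop
tc=[(147,463),(252,513),(210,590),(104,538)]; sc=[(364,85),(241,145),(176,62),(300,8)]
# order guess: top: up-left,right,bottom,left
for a in tc: 
    print('pad',a,[ (b,np.round(tri(T,c(*a),S,d(*b))[0],0),round(tri(T,c(*a),S,d(*b))[1],1)) for b in sc if tri(T,c(*a),S,d(*b))[1]<8])
print('pens',onz(T,(191.5,174),90),'weight',onz(T,(310,267),30))
```

```text
ring tri (array([591.1496494 , -91.43886287,  86.56035455]), np.float64(2.177974703378289)) [[590.75324555 -92.17110077  84.        ]] [[590.73304016 -88.44850274  84.        ]]
L [[593.10245209 -52.50734343  84.        ]]
R [[ 590.73679672 -127.84809604   84.        ]]
U [[630.43128285 -90.00716701  84.        ]]
D [[552.95684934 -91.13716735  84.        ]]
S L [[ 558.40042767 -106.93006775   84.        ]]
S R [[622.36393542 -68.62121208  84.        ]]
S U [[572.38812392 -55.33244324  84.        ]]
pad (147, 463) [((364, 85), array([552., 129., 112.]), np.float64(2.6))]
pad (252, 513) [((241, 145), array([516.,  46., 109.]), np.float64(2.4))]
pad (210, 590) [((176, 62), array([454.,  76., 124.]), np.float64(1.6))]
pad (104, 538) [((300, 8), array([492., 158., 126.]), np.float64(1.4))]
pens [[671.96102427 246.38383368  90.        ]] weight [[ 389.61767663 -137.24212336   30.        ]]
```

Call:
step_arm([
  [0,62,-4,0,0,0,0],
  [0,62,-4,0,0,0,0],
  [0,62,-4,0,0,0,0],
  [0,62,-4,0,0,0,0],
  [0,62,-3,0,0,0,0],
  [0,55,-3,0,0,0,0.1],
])

```text
time_s: 1.2
ee_pos: [554.6, -364.4, 231.4]
tool_rot: [3.141, -0.0, 0.301]
force: [-0.3, 0.1, -0.4]
gripper_width: 1.0
```

Call:
step_arm([
  [0,7,-1,0,0,0,0.18],
  [0,0,0,0,0,0,0.18],
  [0,0,0,0,0,0,0.18],
  [0,0,0,0,0,0,0.18],
  [0,0,0,0,0,0,0],
])

```text
time_s: 1.82
ee_pos: [558.9, -362.6, 231.2]
tool_rot: [-3.142, 0.0, -0.416]
force: [0.9, 0.3, 0.2]
gripper_width: 1.0
```

```bash
cat >> h.py <<'E'
def wr(tag):
    s=bot.observe(); f=vision.grab_frame("wrist"); cv2.imwrite(f"pics/{tag}.png",f["image"][:,:,::-1])
    R=Ro.from_euler('xyz',s["tool_rot"]).as_matrix(); M=np.eye(4);M[:3,:3]=R;M[:3,3]=s["ee_pos"]
    f["W"]=M@f["tool_from_camera"]; return s,f
def wonz(f,px,z):
    u=np.array(px,float)-[f["cx"],f["cy"]];r=np.hypot(*u);th=r/f["fx"];
    d=np.r_[np.sin(th)*u/max(r,1e-9),np.cos(th)]; d=f["W"][:3,:3]@d;o=f["W"][:3,3]
    return o+d*(z-o[2])/d[2]
E
python3 - <<'E'
from h import *
s,f=wr("w1");print(s["ee_pos"],s["tool_rot"],s["time_s"])
for b in blobs(red(f["image"]),200): print(b,wonz(f,b[0],175.5))
E
```

```text
[ 558.94982189 -362.5767622   231.15458094] [-3.14152324e+00  2.30709480e-04 -4.15527046e-01] 1.825
((np.float64(198.23), np.float64(26.2)), 4355, (150, 0, 100, 67)) [ 700.93517689 -370.94015753  175.5       ]
((np.float64(272.31), np.float64(12.83)), 1152, (250, 0, 46, 31)) [ 688.57106959 -414.72613377  175.5       ]
((np.float64(376.48), np.float64(103.37)), 2487, (342, 67, 72, 74)) [ 612.59845819 -451.37726077  175.5       ]
((np.float64(277.04), np.float64(225.44)), 2241, (242, 193, 71, 68)) [ 563.72835702 -362.61652312  175.5       ]
((np.float64(422.89), np.float64(267.47)), 1585, (396, 242, 57, 58)) [ 487.62767225 -448.47386424  175.5       ]
((np.float64(451.41), np.float64(317.73)), 440, (434, 309, 40, 19)) [ 423.08702867 -464.19987554  175.5       ]
((np.float64(21.47), np.float64(353.38)), 753, (0, 329, 45, 51)) [531.70472194 -20.24021079 175.5       ]
((np.float64(346.79), np.float64(351.34)), 907, (322, 334, 51, 38)) [ 434.7913244  -369.33170225  175.5       ]
((np.float64(252.85), np.float64(362.51)), 302, (232, 357, 42, 13)) [ 455.94303497 -291.96137657  175.5       ]
```

View pics/w1.png

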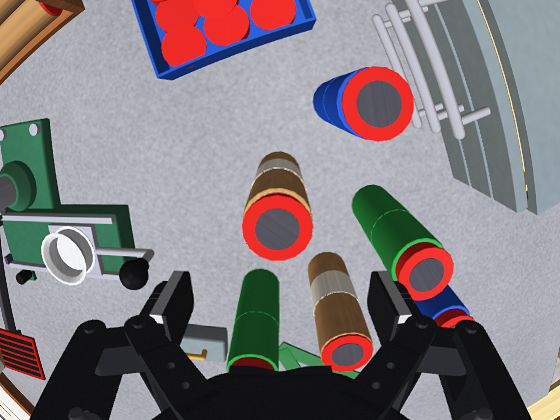

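Call:
step_arm([
  [0,3,-2,0,0,0,0],
  [0,0,0,35,0,0,0],
  [0,0,0,35,0,0,0],
  [0,0,0,35,0,0,0],
  [0,0,0,0,0,0,0],
])

```text
time_s: 2.5
ee_pos: [560.8, -360.3, 122.7]
tool_rot: [-3.139, 0.007, -0.416]
force: [-0.8, 0.3, 0.3]
gripper_width: 0.996
```

Run:
```python
from h import *
s,f=wr("w2");print(s["ee_pos"],s["force"])
s=None
im=cv2.imread("pics/w1.png")
f=dict(f);
```

```text
[ 560.75983253 -360.27440238  122.72723862] [-0.84465721  0.30572921  0.27217491]
```

View pics/w2.png

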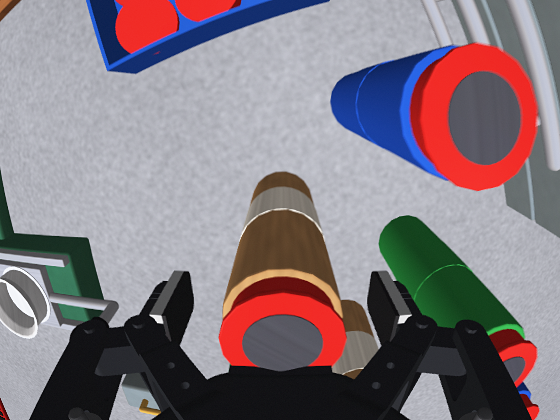

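The tube at (282,300) is centred between the jaws, so I'll close.

Call:
step_arm([
  [1,0,0,-2,0,0,0],
  [1,0,0,0,0,0,0],
  [1,0,0,0,0,0,0],
  [1,0,0,0,0,0,0],
  [1,0,0,0,0,0,0],
])

```text
time_s: 3.18
ee_pos: [563.9, -363.0, 131.1]
tool_rot: [3.14, -0.005, -0.417]
force: [0.4, 0.2, 5.2]
gripper_width: 0.567
```

Run:
```python
from h import *
s,f=wr("w3");print(s["ee_pos"],s["force"],s["tool_rot"],s["gripper_width"])
```

```text
[ 563.93181512 -363.00355761  131.10525843] [0.37411358 0.19937863 5.22015549] [ 3.14035115 -0.00453491 -0.4168899 ] 0.5667339913323123
```

View pics/w3.png

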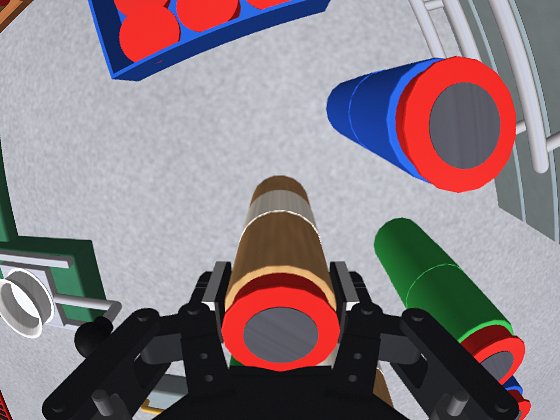

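Run:
```python
from h import *
f=vision.grab_frame("wrist")
def at(pos,rot):
    R=Ro.from_euler('xyz',rot).as_matrix(); M=np.eye(4);M[:3,:3]=R;M[:3,3]=pos
    g=dict(f);g["W"]=M@f["tool_from_camera"];return g
g=at([558.95,-362.58,231.15],[-3.14152,.00023,-.41553])
im=cv2.cvtColor(cv2.imread("pics/w1.png"),cv2.COLOR_BGR2HSV)
w=((im[...,2]>190)&(im[...,1]<25)); w[:, 110:]=0; w[:215]=0
print(blobs(w,50))
bl=(im[...,2]<50);bl[:,155:]=0;bl[:250]=0;bl[292:]=0;print(blobs(bl,50))
for p in[(69,254),(68,252)]: print(wonz(g,p,84))
print(wonz(g,(134,273),103))
cv2.imwrite('pics/c3.png',cv2.resize(cv2.imread("pics/w1.png")[200:310,10:165],(775,550),interpolation=cv2.INTER_CUBIC))
```

```text
[((np.float64(58.05), np.float64(219.08)), 494, (2, 216, 108, 8)), ((np.float64(72.14), np.float64(257.06)), 1929, (7, 226, 103, 68)), ((np.float64(10.63), np.float64(407.65)), 492, (0, 386, 30, 34))]
[((np.float64(2.2), np.float64(275.38)), 189, (0, 250, 8, 42)), ((np.float64(133.87), np.float64(272.58)), 778, (119, 257, 30, 33)), ((np.float64(24.47), np.float64(275.96)), 183, (16, 270, 21, 14))]
[ 593.25067553 -105.81294586   84.        ]
[ 595.92698182 -106.14823081   84.        ]
[ 547.1309462  -191.83226105  103.        ]
```

View pics/c3.png

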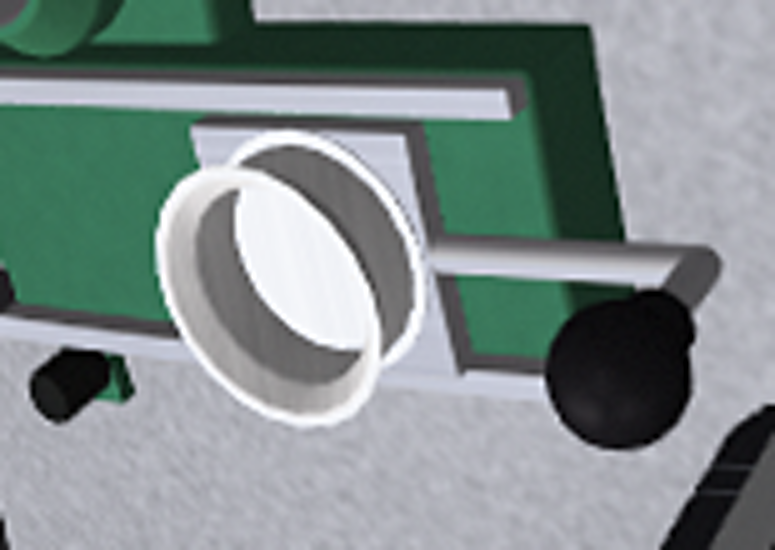

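Call:
step_arm([
  [1,0,0,-10,0,0,0],
  [1,0,0,-40,0,0,0],
  [1,0,0,-40,0,0,0],
  [1,0,0,-40,0,0,0],
])

```text
time_s: 3.78
ee_pos: [562.2, -361.8, 259.8]
tool_rot: [-3.142, 0.001, -0.417]
force: [0.9, -0.8, -2.4]
gripper_width: 0.565
```

Call:
step_arm([
  [1,-17,-40,0,0,0,0],
  [1,-17,-55,0,0,0,0],
  [1,-17,-55,0,0,0,0],
  [1,-16,-55,0,0,0,0],
  [1,-16,-54,0,0,0,0],
  [1,0,0,0,0,0,0],
  [1,0,0,0,0,0,0],
])

```text
time_s: 4.65
ee_pos: [591.5, -91.7, 258.6]
tool_rot: [3.141, -0.0, -0.416]
force: [-0.0, -0.1, -1.9]
gripper_width: 0.567
```

Run:
```python
from h import *
s,f=wr("w4");print(s["ee_pos"],s["force"],s["tool_rot"],s["gripper_width"])
a=vision.grab_frame("scene")["image"][:,:,::-1];b=vision.grab_frame("top")["image"][:,:,::-1]
cv2.imwrite('pics/s4.png',np.hstack([cv2.resize(a[120:320,200:380],(400,444)),cv2.resize(b[80:280,200:360],(400,444)[:1]+(500,))[:444]]))
```

```text
[591.47070506 -91.67333429 258.59235399] [-0.0453164  -0.0677726  -1.90736527] [ 3.14097726e+00 -2.39144887e-04 -4.16266062e-01] 0.5671895965940998
```

View pics/w4.png

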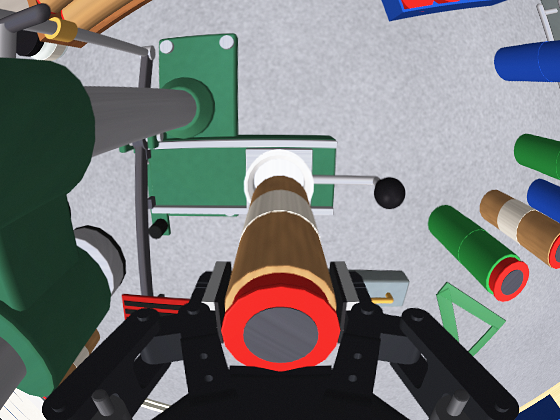

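View pics/s4.png

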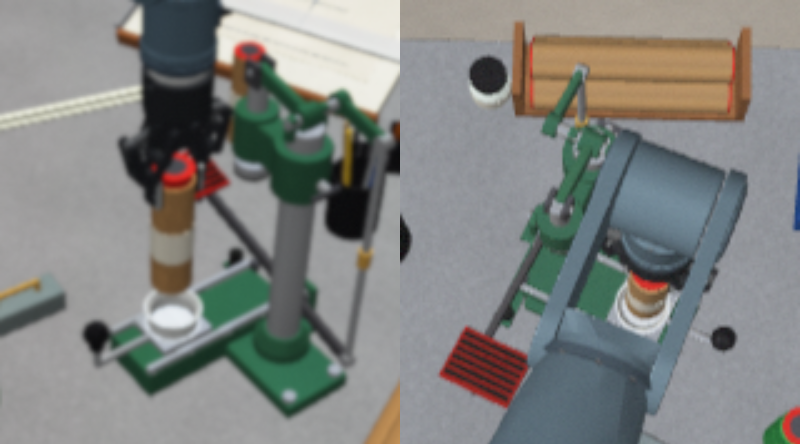

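Run:
```python
from h import *
s,f=wr("w4b")
im=f["image"]
cv2.imwrite('pics/c4.png',cv2.resize(im[130:260,220:360,::-1],(646,600),interpolation=cv2.INTER_CUBIC))
```

```text
(no output)
```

View pics/c4.png

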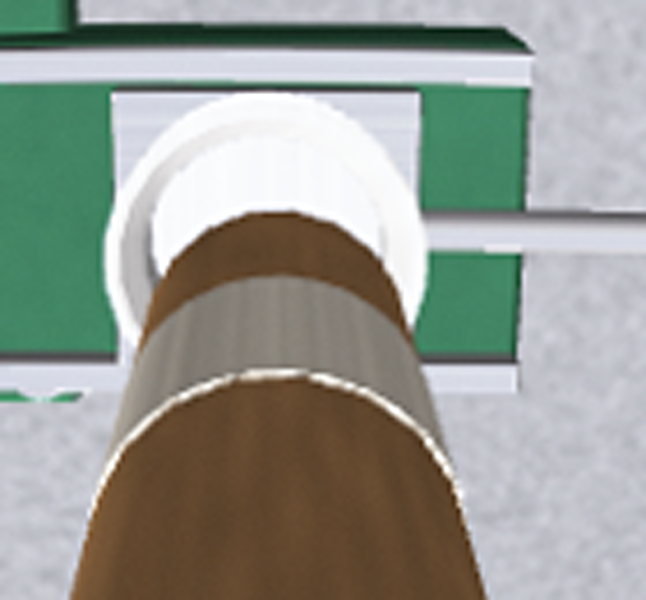

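Run:
```python
from h import *
s,f=wr("w4c")
R=Ro.from_euler('xyz',s["tool_rot"]).as_matrix()
q=lambda x,y:(220+(x+.5)/4.614-.5,130+(y+.5)/4.615-.5)
def tl(p,z): return np.round(R.T@(wonz(f,p,z)-s["ee_pos"]),1)
for n,(p,z) in dict(rimL=((104,255),84),rimR=((428,255),84),rimT=((266,93),84),flL=((150,240),84-26),flR=((385,240),58),flT=((266,138),58),footT=((283,212),127),footL=((152,300),127),footR=((403,300),127)).items(): print(n,wonz(f,q(*p),z).round(1),'tool',tl(q(*p),z))
print('knob',tl((390,193),103),wonz(f,(390,193),103))
```

```text
rimL [607.5 -58.3  84. ] tool [  0.6 -38.3 174.3]
rimR [ 578.5 -123.3   84. ] tool [  0.6  32.8 174.3]
rimT [ 625.6 -105.4   84. ] tool [ 36.3  -2.6 174.3]
flL [601.2 -64.3  58. ] tool [ -2.7 -30.3 200.3]
flR [ 578.6 -115.    58. ] tool [ -2.7  25.2 200.3]
flT [612.4 -99.3  58. ] tool [ 21.7  -2.9 200.3]
footT [ 609.5 -102.1  127. ] tool [ 20.3   0.9 131.3]
footL [604.  -72.2 127. ] tool [  3.1 -24.1 131.3]
footR [ 584.5 -116.1  127. ] tool [  3.1  23.8 131.3]
knob [ -1.8 109.3 155.3] [ 545.19861619 -192.16399559  103.        ]
```

Call:
step_arm([
  [1,0,-2,18,0,0,0],
  [1,0,0,18,0,0,0],
  [1,0,0,0,0,0,0],
  [1,0,0,0,0,0,0],
])

```text
time_s: 5.4
ee_pos: [592.4, -89.8, 222.0]
tool_rot: [3.142, 0.0, -0.417]
force: [0.5, -0.6, -1.6]
gripper_width: 0.57
```

Run:
```python
from h import *
s,f=wr("w5");print(s["ee_pos"],s["force"],s["tool_rot"])
a=vision.grab_frame("scene")["image"][:,:,::-1];b=vision.grab_frame("top")["image"][:,:,::-1]
im=f["image"]
o=np.zeros((560,800,3),np.uint8)
o[:,:400]=cv2.resize(im[130:270,230:330,::-1],(400,560),interpolation=cv2.INTER_CUBIC)
o[:,400:]=cv2.resize(a[195:279,247:307],(400,560),interpolation=cv2.INTER_CUBIC)
cv2.imwrite('pics/s5.png',o)
```

```text
[592.38754001 -89.76837963 222.02356326] [ 0.48164382 -0.56770698 -1.59302716] [ 3.14155114e+00  4.53593948e-04 -4.17186441e-01]
```

View pics/s5.png

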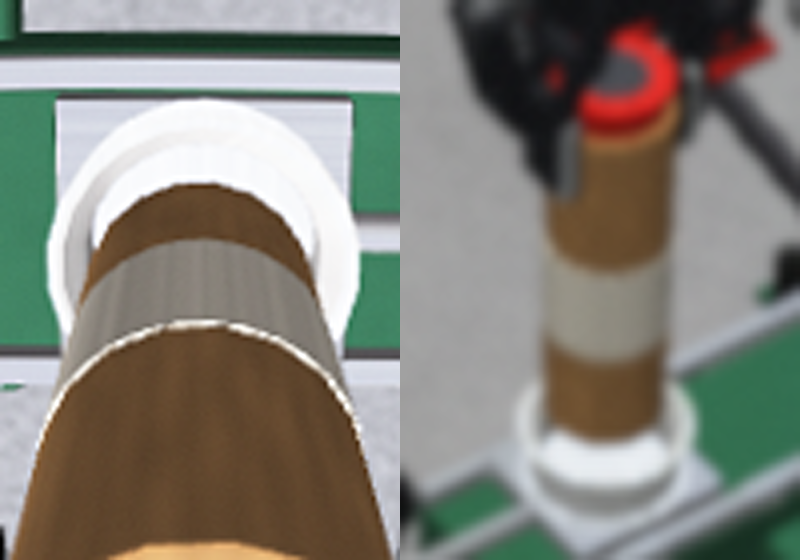

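Run:
```python
from h import *
s,f=wr("w5c")
R=Ro.from_euler('xyz',s["tool_rot"]).as_matrix()
q=lambda x,y:(230+(x+.5)/4-.5,130+(y+.5)/4-.5)
def tl(p,z): return np.round(R.T@(wonz(f,p,z)-s["ee_pos"]),1)
for n,(p,z) in dict(rimL=((47,260),84),rimR=((361,260),84),rimT=((204,98),84),footT=((200,183),91),footL=((93,240),91),footR=((312,250),91),bandT=((205,321),91+98)).items(): print(n,'tool',tl(q(*p),z))
S=vision.grab_frame("scene")
d=lambda x,y:(247+(x+.5)*.15-.5,195+(y+.5)*.15-.5)
c=onz(S,d(605,437),91);print('scene foot bottom pt',c, 'rim L/R',onz(S,d(515,410),84),onz(S,d(695,410),84))
for P in ([592.4,-89.8],[590,-88.5],[588,-88]):
  th=np.linspace(0,2*np.pi,73);pp=proj(S,np.c_[P[0]+25*np.cos(th),P[1]+25*np.sin(th),0*th+91]); print(P,((pp-[247,195]+.5)/.15-.5).max(0),((pp-[247,195]+.5)/.15-.5).min(0))
for P in ([592.4,-89.8],[591,-91.5]):
  th=np.linspace(0,2*np.pi,73);pp=proj(S,np.c_[P[0]+35.5*np.cos(th),P[1]+35.5*np.sin(th),0*th+84]); print('rim',P,((pp-[247,195]+.5)/.15-.5).max(0),((pp-[247,195]+.5)/.15-.5).min(0))
```

```text
rimL tool [  0.8 -35.  139. ]
rimR tool [  0.8  36.3 139. ]
rimT tool [ 37.8   0.6 139. ]
footT tool [ 20.2  -0.3 132. ]
footL tool [  7.4 -23.8 132. ]
footR tool [  5.2  24.4 132. ]
bandT tool [22.8  0.6 34. ]
scene foot bottom pt [[736.51909909 -19.81966164  91.        ]] rim L/R [[696.07928414 -18.14289033  84.        ]] [[759.26994357  19.71318827  84.        ]]
[592.4, -89.8] [269.07015609 456.83434707] [145.0819694  368.64265857]
[590, -88.5] [265.43817539 452.58810264] [141.59592986 364.61008142]
[588, -88] [261.71589677 449.95999865] [137.96140159 362.11297912]
rim [592.4, -89.8] [294.45525267 488.19938552] [118.95564133 362.8940446 ]
rim [591, -91.5] [289.40208251 489.55691185] [113.82206367 364.14922421]
```

Run:
```python
from h import *
S=vision.grab_frame("scene");a=S["image"][:,:,::-1]
cv2.imwrite('pics/s6.png',cv2.resize(a[228:273,247:307],(800,600),interpolation=cv2.INTER_CUBIC))
k=800/60
def pr(P,r,z):
  th=np.linspace(0,2*np.pi,181);pp=(proj(S,np.c_[P[0]+r*np.cos(th),P[1]+r*np.sin(th),0*th+z])-[247,228]+.5)*k-.5
  return 'L%.0f R%.0f T%.0f B%.0f'%(pp[:,0].min(),pp[:,0].max(),pp[:,1].min(),pp[:,1].max())
for P in([592.4,-89.8],[591,-91.5]): print('rim',P,pr(P,35.5,84),'flare',pr(P,32,84),'slideplate?')
for P in([592.4,-89.8],[588.7,-88.2]):
  for z in(91,95): print('foot',P,z,pr(P,25,z))
```

```text
rim [592.4, -89.8] L238 R589 T286 B537 flare L256 R572 T298 B524 slideplate?
rim [591, -91.5] L228 R579 T289 B540 flare L245 R562 T301 B527 slideplate?
foot [592.4, -89.8] 91 L291 R539 T298 B474
foot [592.4, -89.8] 95 L291 R539 T284 B460
foot [588.7, -88.2] 91 L279 R526 T287 B462
foot [588.7, -88.2] 95 L279 R527 T273 B448
```

View pics/s6.png

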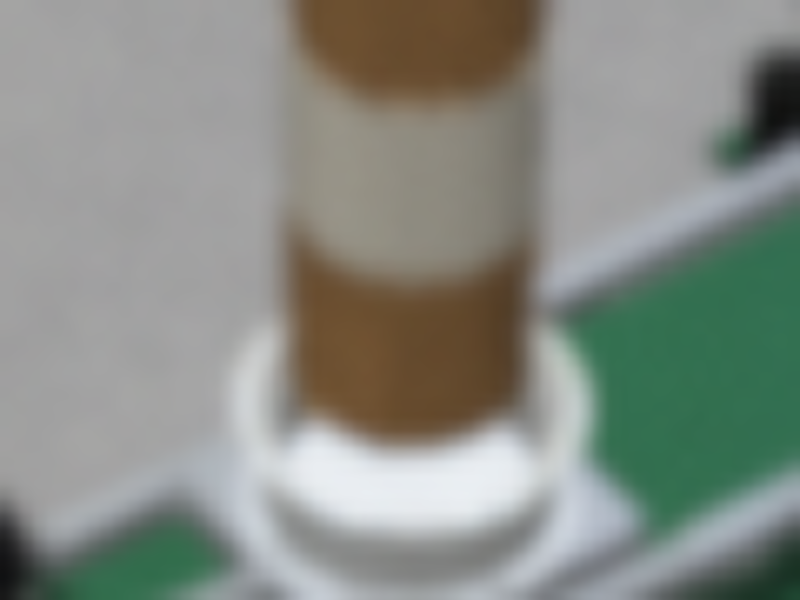

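The foot sits about 4 mm towards tool -x relative to the ring in both the wrist and scene views. I'll correct that and lower partway into the ring.

Call:
step_arm([
  [1,4,0,0,0,0,0],
  [1,0,0,8,0,0,0],
  [1,0,0,8,0,0,0],
  [1,0,0,0,0,0,0],
])

```text
time_s: 6.2
ee_pos: [595.2, -91.1, 204.7]
tool_rot: [3.141, 0.003, -0.417]
force: [-0.6, 0.5, -2.3]
gripper_width: 0.565
```

Run:
```python
from h import *
s,f=wr("w7");print(s["ee_pos"],s["force"],s["wrist_torque"])
a=vision.grab_frame("scene")["image"][:,:,::-1]
im=f["image"]
o=np.zeros((560,800,3),np.uint8)
o[:,:400]=cv2.resize(im[130:270,230:330,::-1],(400,560),interpolation=cv2.INTER_CUBIC)
o[:,400:]=cv2.resize(a[195:279,247:307],(400,560),interpolation=cv2.INTER_CUBIC)
cv2.imwrite('pics/s7.png',o)
```

```text
[595.19897843 -91.09906362 204.74224228] [-0.62173669  0.47930056 -2.25497034] [-0.0460068   0.01241859  0.02107762]
```

View pics/s7.png

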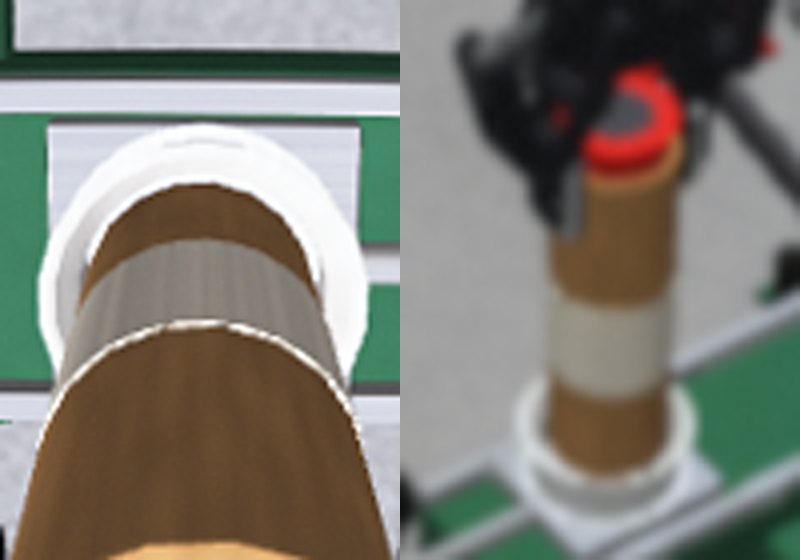

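Call:
step_arm([
  [1,0,0,5,0,0,0],
  [1,0,0,4,0,0,0],
  [1,0,0,0,0,0,0],
])

```text
time_s: 6.68
ee_pos: [595.7, -91.3, 196.7]
tool_rot: [3.142, 0.001, -0.417]
force: [-0.5, -0.1, -1.7]
gripper_width: 0.567
```

Call:
step_arm([
  [1,0,0,3,0,0,0],
  [1,0,0,2,0,0,0],
  [1,0,0,0,0,0,0],
])

```text
time_s: 7.05
ee_pos: [595.9, -91.3, 192.0]
tool_rot: [3.142, 0.0, -0.417]
force: [0.5, -1.3, -1.9]
gripper_width: 0.567
```

Call:
step_arm([
  [1,0,0,2,0,0,0],
  [1,0,0,1,0,0,0],
  [1,0,0,0,0,0,0],
])

```text
time_s: 7.42
ee_pos: [596.0, -91.4, 189.3]
tool_rot: [3.142, 0.0, -0.417]
force: [0.2, -0.4, -1.9]
gripper_width: 0.569
```

Run:
```python
from h import *
s,f=wr("w8");print(s["ee_pos"],s["force"],s["wrist_torque"])
a=vision.grab_frame("scene")["image"][:,:,::-1]
im=f["image"]
o=np.zeros((560,800,3),np.uint8)
o[:,:400]=cv2.resize(im[130:270,230:330,::-1],(400,560),interpolation=cv2.INTER_CUBIC)
o[:,400:]=cv2.resize(a[195:279,247:307],(400,560),interpolation=cv2.INTER_CUBIC)
cv2.imwrite('pics/s8.png',o)
```

```text
[596.04483743 -91.40211668 189.26858698] [ 0.19485622 -0.44761643 -1.88741526] [-0.00277796 -0.01273258  0.0153793 ]
```

View pics/s8.png

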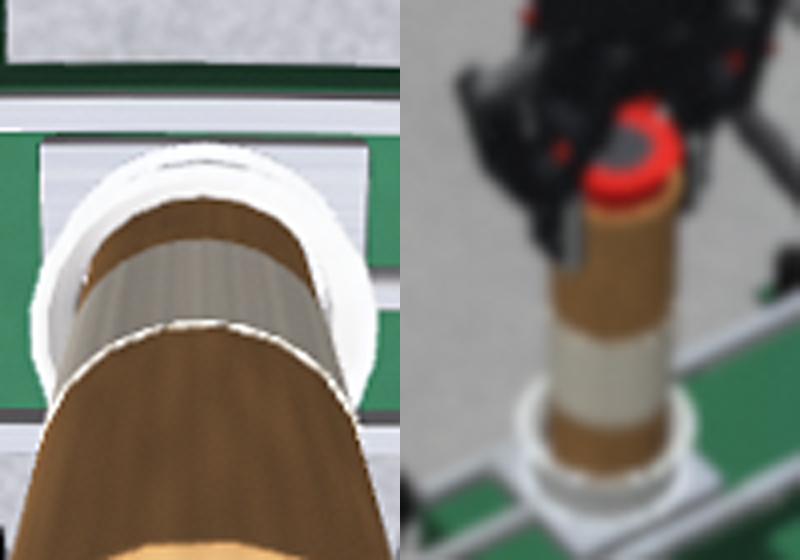

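Call:
step_arm([
  [1,0,0,1.5,0,0,0],
  [1,0,0,1,0,0,0],
  [1,0,0,0,0,0,0],
])

```text
time_s: 7.9
ee_pos: [597.0, -91.7, 189.2]
tool_rot: [-3.142, -0.003, -0.417]
force: [-2.1, 1.5, 8.5]
gripper_width: 0.571
```

Contact came at z = 189.2. The grip height was 131.1, and 131.1 + 58 = 189.1, so the foot is on the floor of the ring. I'll relax a little and open.

Call:
step_arm([
  [1,-1,0,-1.5,0,0,0],
  [0,0,0,0,0,0,0],
  [0,0,0,0,0,0,0],
  [0,0,0,0,0,0,0],
  [0,0,0,0,0,0,0],
  [0,0,0,0,0,0,0],
])

```text
time_s: 8.65
ee_pos: [595.1, -91.0, 188.2]
tool_rot: [-3.142, 0.0, -0.417]
force: [0.6, 0.6, -0.0]
gripper_width: 1.001
```

Run:
```python
from h import *
s,f=wr("w9");print(s["ee_pos"],s["force"],s["wrist_torque"],s["gripper_width"])
a=vision.grab_frame("scene")["image"][:,:,::-1]
im=f["image"]
o=np.zeros((560,800,3),np.uint8)
o[:,:400]=cv2.resize(im[140:420,180:380,::-1],(400,560),interpolation=cv2.INTER_CUBIC)
o[:,400:]=cv2.resize(a[195:279,247:307],(400,560),interpolation=cv2.INTER_CUBIC)
cv2.imwrite('pics/s9.png',o)
```

```text
[595.1439353  -90.9939178  188.23620244] [ 0.61298314  0.5955138  -0.0202892 ] [-0.00401932 -0.00312154  0.0505058 ] 1.0013403124604383
```

View pics/s9.png

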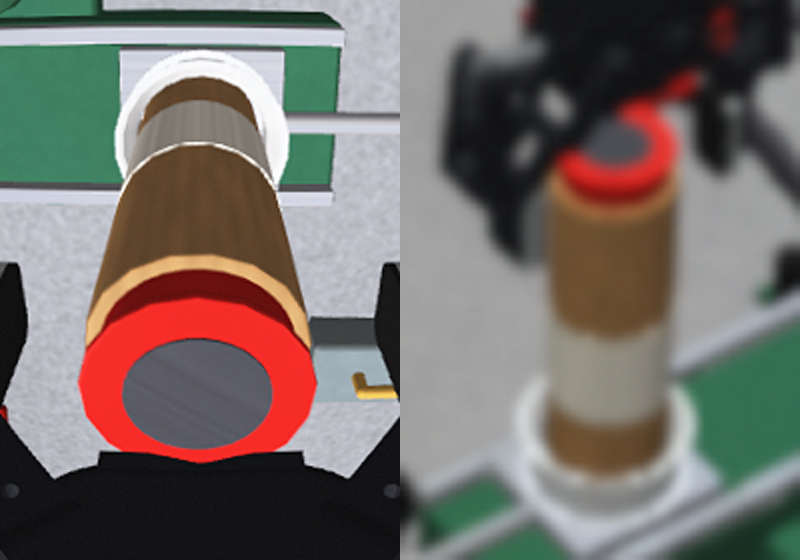

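Call:
step_arm([
  [0,0,0,-20,0,0,0],
  [0,0,0,-30,0,0,0],
  [0,0,0,-20,0,0,0],
  [0,0,0,0,0,0,0],
  [0.5,-2,52,0,0,0,0],
  [1,-2,52,0,0,0,0],
  [1,0,56,0,0,0,0],
  [1,0,0,0,0,0,0],
])

```text
time_s: 9.75
ee_pos: [524.8, -238.8, 257.6]
tool_rot: [3.141, 0.001, -0.422]
force: [1.5, 0.1, 0.4]
gripper_width: 0.143
```

Run:
```python
from h import *
s,f=wr("w10");print(s["ee_pos"],s["force"],s["gripper_width"])
R=Ro.from_euler('xyz',s["tool_rot"]).as_matrix()
h=cv2.cvtColor(f["image"],cv2.COLOR_RGB2HSV)
for b in blobs(h[...,2]<45,150):
    if b[1]<3000: print(b,wonz(f,b[0],103),R.T@(wonz(f,b[0],103)-s["ee_pos"]))
for b in blobs(red(f["image"]),800): print(b,wonz(f,b[0],232))
```

```text
[ 524.8403182  -238.78884982  257.64537181] [1.46523423 0.1425716  0.41292394] 0.14309110637653605
((np.float64(43.23), np.float64(92.13)), 188, (39, 77, 10, 30)) [734.81327763 -52.40553459 103.        ] [ 115.27495862 -256.18035542  154.35635498]
((np.float64(166.59), np.float64(144.83)), 315, (108, 126, 94, 49)) [ 611.29590044 -159.0902611   103.        ] [  46.34995222 -108.23614938  154.52586082]
((np.float64(39.66), np.float64(181.69)), 363, (36, 157, 11, 54)) [652.03161572   8.47397841 103.        ] [  14.81153677 -277.77226798  154.45034454]
((np.float64(224.08), np.float64(190.91)), 786, (208, 175, 32, 33)) [ 546.54996943 -189.84134319  103.        ] [-9.86241028e-02 -5.36450591e+01  1.54610984e+02]
((np.float64(297.24), np.float64(289.87)), 232, (294, 259, 8, 70)) [ 415.18093553 -210.30816684  103.        ] [-111.53057018   18.87809317  154.7774856 ]
((np.float64(51.55), np.float64(294.01)), 179, (28, 289, 47, 11)) [523.24802576 101.12571912 103.        ] [-140.63565499 -309.48515497  154.59686929]
((np.float64(52.73), np.float64(301.73)), 176, (30, 296, 46, 12)) [512.558800
[... 599 characters left out ...]
0254336 -400.52809137  232.        ]
((np.float64(516.05), np.float64(164.48)), 1221, (496, 140, 45, 53)) [ 514.39306427 -399.70555467  232.        ]
((np.float64(53.01), np.float64(238.86)), 1857, (23, 210, 56, 64)) [592.89340685 -98.17985174 232.        ]
((np.float64(534.23), np.float64(233.6)), 925, (517, 213, 39, 46)) [ 456.1304024  -409.76626061  232.        ]
((np.float64(451.97), np.float64(255.53)), 931, (431, 234, 44, 46)) [ 474.01086249 -338.13987645  232.        ]
((np.float64(362.8), np.float64(285.53)), 1224, (339, 265, 53, 50)) [ 481.28704453 -276.10243913  232.        ]
((np.float64(57.68), np.float64(310.59)), 1358, (27, 283, 60, 59)) [543.17316057 -54.89904648 232.        ]
```

View pics/w10.png

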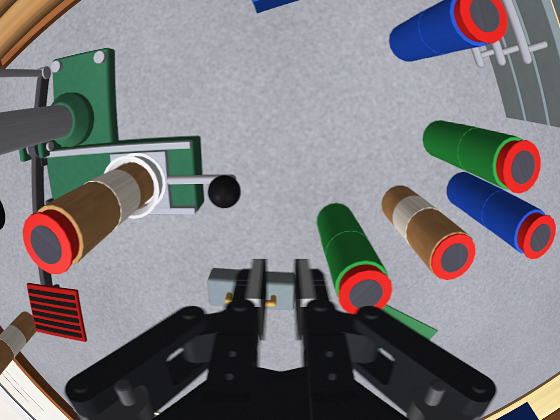

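Call:
step_arm([
  [1,0,0,40,0,0,0],
  [1,0,0,55,0,0,0],
  [1,0,0,55,0,0,0],
  [1,0,0,17,0,0,0],
  [1,0,0,0,0,0,0],
  [1,0,-10,0,0,0,0],
  [1,0,0,0,0,0,0],
])

```text
time_s: 10.68
ee_pos: [532.4, -226.5, 93.6]
tool_rot: [3.141, -0.004, -0.416]
force: [0.7, -0.1, 0.1]
gripper_width: 0.001
```

Run:
```python
from h import *
s,f=wr("w11");print(s["ee_pos"],s["force"],s["gripper_width"])
```

```text
[ 532.43038463 -226.4822223    93.62816324] [ 0.71325045 -0.11606868  0.14484689] 0.0013358187419315693
```

View pics/w11.png

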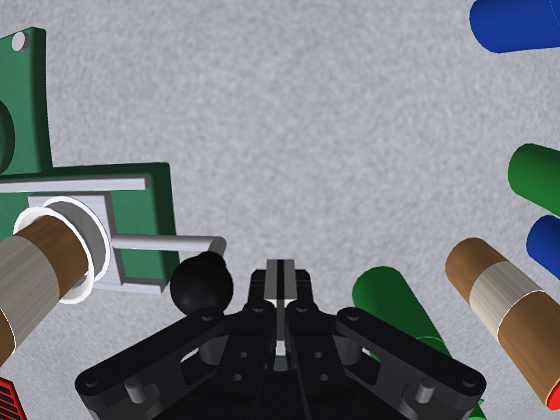

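Call:
step_arm([
  [1,0,-8,0,0,0,0],
  [1,0,-8,0,0,0,0],
  [1,0,-8,0,0,0,0],
  [1,0,-8,0,0,0,0],
  [1,0,-8,0,0,0,0],
  [1,0,-8,0,0,0,0],
])

```text
time_s: 11.48
ee_pos: [550.4, -182.2, 91.3]
tool_rot: [3.141, -0.0, -0.417]
force: [0.1, -2.8, 1.1]
gripper_width: 0.0
```

Run:
```python
from h import *
s,f=wr("w12");print(s["ee_pos"],s["force"],s["gripper_width"])
```

```text
[ 550.42542921 -182.20149882   91.2958599 ] [ 0.14657202 -2.81240092  1.13909997] 7.073317086184497e-05
```

View pics/w12.png

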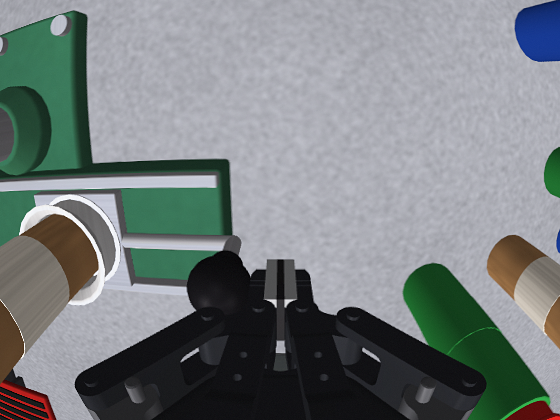

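Call:
step_arm([
  [1,0,-8,0,0,0,0],
  [1,0,-8,0,0,0,0],
  [1,0,-8,0,0,0,0],
  [1,0,-8,0,0,0,0],
  [1,0,-8,0,0,0,0],
  [1,0,-8,0,0,0,0],
])

```text
time_s: 12.28
ee_pos: [569.7, -138.2, 91.2]
tool_rot: [3.142, 0.0, -0.417]
force: [-0.1, -3.4, -0.7]
gripper_width: -0.0
```

Run:
```python
from h import *
s,f=wr("w13");print(s["ee_pos"],s["force"],s["gripper_width"])
a=vision.grab_frame("scene")["image"][:,:,::-1];b=vision.grab_frame("top")["image"][:,:,::-1]
cv2.imwrite('pics/s13.png',np.hstack([cv2.resize(a[120:300,220:380],(400,450)),cv2.resize(b[80:260,200:360],(400,450))]))
```

```text
[ 569.74832069 -138.2140965    91.15725319] [-0.07586032 -3.36692181 -0.69874259] -0.00039187726384251094
```

View pics/s13.png

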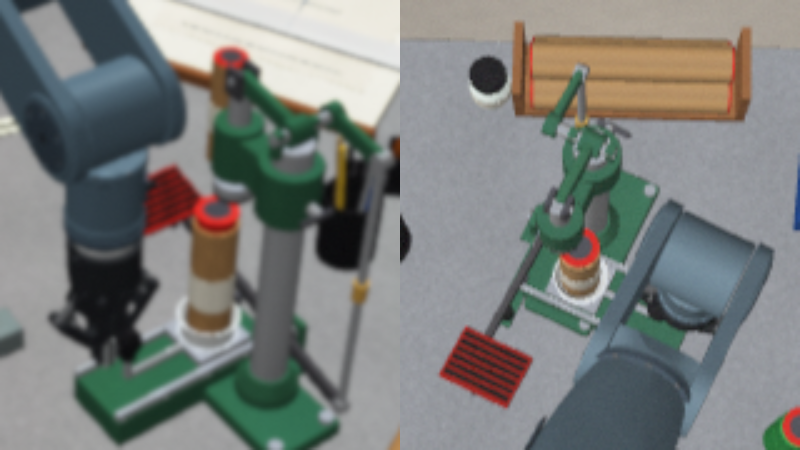

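Call:
step_arm([
  [1,0,-8,0,0,0,0],
  [1,0,-8,0,0,0,0],
  [1,0,-6,0,0,0,0],
  [1,0,-4,0,0,0,0],
])

```text
time_s: 12.92
ee_pos: [579.8, -115.7, 91.3]
tool_rot: [3.139, 0.0, -0.416]
force: [-6.4, -13.9, 0.4]
gripper_width: 0.003
```

Call:
step_arm([
  [1,0,-4,0,0,0,0],
  [1,0,-4,0,0,0,0],
])

```text
time_s: 13.18
ee_pos: [580.2, -115.0, 91.4]
tool_rot: [3.127, 0.002, -0.416]
force: [-21.8, -38.6, 5.1]
gripper_width: -0.003
```

Call:
step_arm([
  [1,0,8,0,0,0,0],
  [1,0,10,0,0,0,0],
  [1,0,20,0,0,0,0],
  [1,0,20,0,0,0,0],
  [1,0,0,0,0,0,0],
])

```text
time_s: 13.8
ee_pos: [559.3, -162.3, 91.4]
tool_rot: [3.142, -0.0, -0.419]
force: [0.8, -0.6, -0.4]
gripper_width: -0.002
```

Run:
```python
from h import *
s,f=wr("w14");print(s["ee_pos"],s["force"],s["gripper_width"])
A=vision.grab_frame("scene");B=vision.grab_frame("top");a=A["image"][:,:,::-1];b=B["image"][:,:,::-1]
cv2.imwrite('pics/s14.png',np.hstack([cv2.resize(a[120:300,220:380],(400,450),interpolation=cv2.INTER_CUBIC),cv2.resize(b[80:260,200:360],(400,450),interpolation=cv2.INTER_CUBIC)]))
R=Ro.from_euler('xyz',s["tool_rot"]).as_matrix()
h=cv2.cvtColor(f["image"],cv2.COLOR_RGB2HSV)
for b in blobs(h[...,2]<45,150):
    if b[1]<3000: print(b,wonz(f,b[0],103),R.T@(wonz(f,b[0],103)-s["ee_pos"]))
h=cv2.cvtColor(A["image"],cv2.COLOR_RGB2HSV);print([b for b in blobs((h[...,2]<45),20) if b[1]<1500])
```

```text
[ 559.32162925 -162.28921175   91.35906247] [ 0.83848183 -0.62725735 -0.37340299] -0.0021487567610793557
((np.float64(126.82), np.float64(165.45)), 574, (37, 140, 192, 35)) [ 641.3855978  -124.57802082  103.        ] [ 59.59398453 -67.86277958 -11.63359092]
((np.float64(126.6), np.float64(279.54)), 2988, (96, 248, 59, 64)) [592.13452807 -90.77213146 103.        ] [  0.84465939 -78.68048416 -11.64295888]
((np.float64(280.01), np.float64(279.57)), 281, (277, 260, 8, 40)) [ 563.01268589 -163.99179182  103.        ] [  4.06627729   0.05211091 -11.64030833]
((np.float64(40.91), np.float64(293.62)), 244, (26, 282, 27, 23)) [604.55291154 -22.20848676 103.        ] [ -15.73629126 -146.35811472  -11.64737008]
((np.float64(15.28), np.float64(348.05)), 1111, (0, 299, 43, 95)) [574.37362392  55.16370282 103.        ] [ -74.80964218 -204.73263157  -11.6580886 ]
((np.float64(32.4), np.float64(401.72)), 337, (0, 387, 65, 29)) [516.01479686 107.19418867 103.        ] [-149.29926304 -228.48595534  -11.67024094]
((np.float64(30.49), np.float64(408.91)), 295, (0, 395, 66, 25)) [506.22481383 125.6354108
[... 178 characters left out ...]
3 -266.9967242  -11.6765364]
[((np.float64(160.61), np.float64(43.38)), 69, (154, 25, 18, 40)), ((np.float64(183.74), np.float64(107.63)), 38, (182, 101, 4, 13)), ((np.float64(80.67), np.float64(117.44)), 39, (77, 107, 8, 22)), ((np.float64(95.84), np.float64(131.4)), 98, (91, 123, 10, 16)), ((np.float64(314.85), np.float64(155.35)), 20, (312, 152, 5, 7)), ((np.float64(356.78), np.float64(208.19)), 539, (347, 184, 20, 43)), ((np.float64(386.41), np.float64(191.37)), 307, (374, 184, 26, 15)), ((np.float64(253.1), np.float64(242.54)), 870, (235, 223, 39, 46)), ((np.float64(277.55), np.float64(254.15)), 82, (273, 249, 10, 12)), ((np.float64(432.32), np.float64(293.11)), 80, (427, 276, 13, 29))]
```

View pics/s14.png

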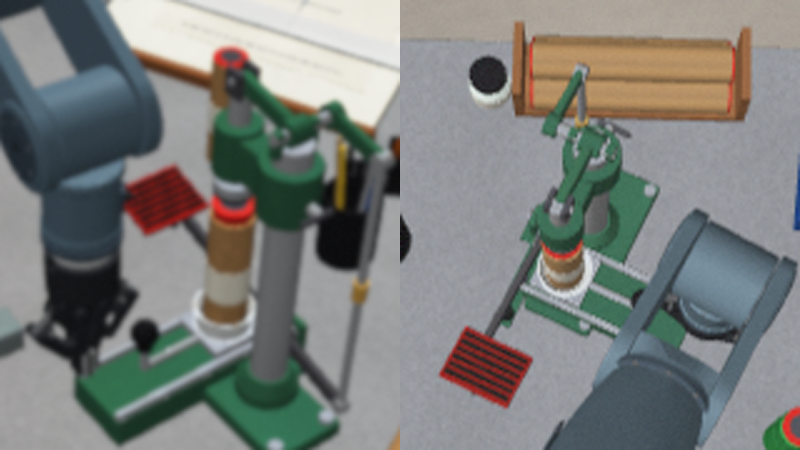

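View pics/w14.png

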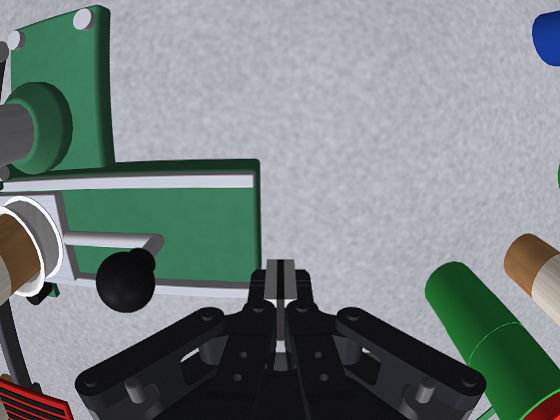

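Slide is home: the knob moved about 112 mm, the stop force came on, and the tube is under the ram in both views. Next I raise and turn the tool so the wrist camera faces away from the press before going to the treadle.

Call:
step_arm([
  [1,0,10,-30,0,0,0],
  [1,0,0,-40,0,0,-0.18],
  [1,0,0,-40,0,0,-0.18],
  [1,0,0,0,0,0,-0.18],
  [1,0,0,0,0,0,-0.18],
  [1,0,0,0,0,0,-0.18],
  [1,0,0,0,0,0,-0.18],
  [1,0,0,0,0,0,-0.18],
])

```text
time_s: 14.95
ee_pos: [556.0, -169.1, 201.3]
tool_rot: [-3.141, -0.0, 0.85]
force: [-0.0, 0.6, 0.9]
gripper_width: -0.002
```

Call:
step_arm([
  [1,0,0,0,0,0,-0.18],
  [1,0,0,0,0,0,-0.18],
  [1,0,0,0,0,0,-0.18],
  [1,0,0,0,0,0,-0.18],
  [1,0,0,0,0,0,-0.18],
  [1,0,0,0,0,0,-0.16],
  [1,0,0,0,0,0,0],
])

```text
time_s: 15.82
ee_pos: [556.0, -169.2, 201.2]
tool_rot: [3.142, -0.0, 1.902]
force: [0.8, -0.0, -0.5]
gripper_width: 0.003
```

Run:
```python
from h import *
s=bot.observe();print(s["joint_pos"])
A=vision.grab_frame("scene");B=vision.grab_frame("top");a=A["image"][:,:,::-1];b=B["image"][:,:,::-1]
cv2.imwrite('pics/s15.png',np.hstack([cv2.resize(a[120:300,220:380],(400,450),interpolation=cv2.INTER_CUBIC),cv2.resize(b[80:260,200:360],(400,450),interpolation=cv2.INTER_CUBIC)]))
T=B
R=Ro.from_euler('xyz',s["tool_rot"]).as_matrix()
for n,f,z in(("S",A,118),("T",B,118)):
    bl=[b for b in blobs(red(f["image"]),200)]; print(n,[(b[0],b[1],onz(f,b[0],z).round(1).tolist()) for b in bl])
P=np.array([503.5,102,118]);print('to pad, tool axes',R.T@(P-s["ee_pos"]))
```

```text
[-4.99666011e-01  2.22176866e-01  1.62082705e+00  1.95958488e-04
  1.29867390e+00 -8.31100516e-01]
S [((np.float64(283.55), np.float64(200.01)), 532, [[504.1, 98.4, 118.0]]), ((np.float64(154.01), np.float64(311.47)), 214, [[446.7, -420.0, 118.0]]), ((np.float64(201.26), np.float64(338.03)), 214, [[586.2, -425.1, 118.0]]), ((np.float64(280.33), np.float64(382.82)), 2612, [[795.0, -433.5, 118.0]])]
T [((np.float64(385.1), np.float64(153.27)), 1246, [[746.7, -366.2, 118.0]]), ((np.float64(233.94), np.float64(226.56)), 443, [[502.2, 103.1, 118.0]])]
to pad, tool axes [273.53038406  38.59749962  83.30475088]
```

View pics/s15.png

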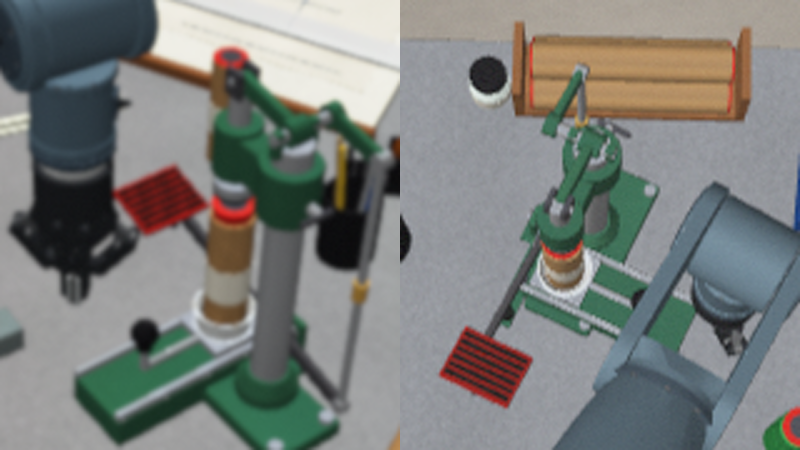

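Call:
step_arm([
  [1,35,-20,0,0,0,0],
  [1,50,-10,0,0,0,0],
  [1,50,10,0,0,0,0],
  [1,50,20,0,0,0,0],
  [1,50,20,0,0,0,0],
  [1,38,19,0,0,0,0],
  [1,0,0,30,0,0,0],
  [1,0,0,0,0,0,0],
])

```text
time_s: 16.92
ee_pos: [501.8, 101.7, 169.3]
tool_rot: [-3.137, -0.002, 1.902]
force: [0.2, -0.1, 0.3]
gripper_width: 0.004
```

Run:
```python
from h import *
s,f=wr("w16");print(s["ee_pos"],s["force"])
R=Ro.from_euler('xyz',s["tool_rot"]).as_matrix()
for b in blobs(red(f["image"]),800): print(b,wonz(f,b[0],118),R.T@(wonz(f,b[0],118)-s["ee_pos"]))
```

```text
[501.78718421 101.68256465 169.30729818] [ 0.23855057 -0.1212077   0.26097629]
((np.float64(280.81), np.float64(214.81)), 6559, (195, 144, 172, 140)) [497.98758926 114.09118905 118.        ] [12.88462562  0.6766605  51.32619488]
```

View pics/w16.png

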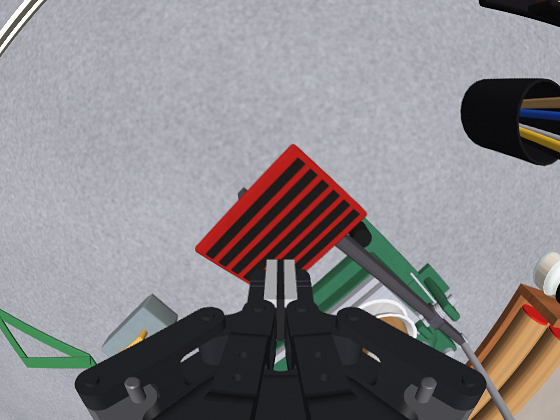

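Call:
step_arm([
  [1,3,0,25,0,0,0],
  [1,0,0,20,0,0,0],
  [1,1,-1,8,0,0,0],
  [1,1,-1,8,0,0,0],
  [1,1,-1,8,0,0,0],
  [1,0,0,0,0,0,0],
])

```text
time_s: 17.73
ee_pos: [499.5, 105.5, 103.0]
tool_rot: [3.14, 0.0, 1.902]
force: [-1.8, -0.6, 5.5]
gripper_width: 0.0
```

Run:
```python
from h import *
s,f=wr("w17");print(s["ee_pos"],s["force"])
A=vision.grab_frame("scene");B=vision.grab_frame("top");a=A["image"][:,:,::-1]
cv2.imwrite('pics/s17.png',np.hstack([cv2.resize(a[120:300,220:380],(400,450),interpolation=cv2.INTER_CUBIC),cv2.resize(f["image"][:,:,::-1],(400,450))]))
```

```text
[499.47685498 105.54720918 103.01063266] [-1.82946983 -0.64766114  5.51175947]
```

View pics/s17.png

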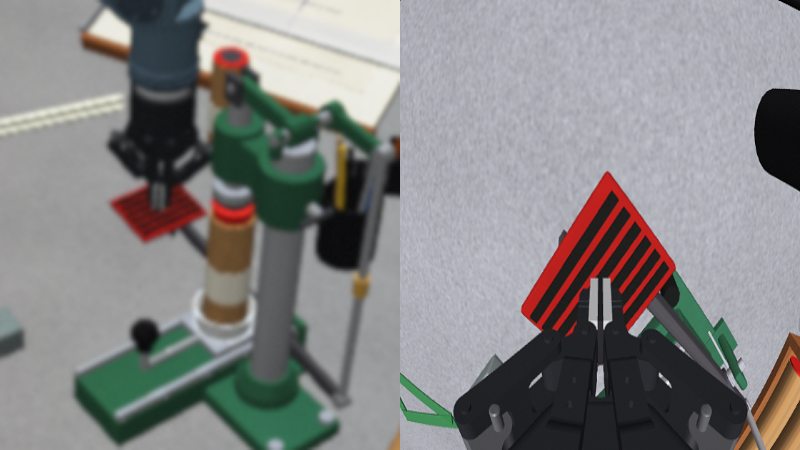

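Call:
step_arm([
  [1,1,-1,8,0,0,0],
  [1,1,-1,8,0,0,0],
  [1,1,-1,8,0,0,0],
  [1,1,-1,8,0,0,0],
  [1,0,0,5,0,0,0],
  [1,0,0,0,0,0,0],
])

```text
time_s: 18.62
ee_pos: [495.0, 107.9, 66.5]
tool_rot: [3.14, 0.001, 1.903]
force: [-1.5, -0.9, 6.4]
gripper_width: -0.001
```

Call:
step_arm([
  [1,0,0,3,0,0,0],
  [1,0,0,2,0,0,0],
  [1,0,0,0,0,0,0],
])

```text
time_s: 19.0
ee_pos: [494.8, 108.0, 61.8]
tool_rot: [3.14, 0.001, 1.903]
force: [-3.3, -1.6, 10.2]
gripper_width: -0.004
```

Call:
step_arm([
  [1,0,0,3,0,0,0],
  [1,0,0,1,0,0,0],
  [1,0,0,0,0,0,0],
])

```text
time_s: 19.38
ee_pos: [495.0, 108.1, 60.9]
tool_rot: [3.141, 0.001, 1.903]
force: [-17.1, -1.9, 42.2]
gripper_width: 0.002
```

Run:
```python
from h import *
s=bot.observe();print(s["ee_pos"],s["force"])
A=vision.grab_frame("scene");B=vision.grab_frame("top");a=A["image"][:,:,::-1]
cv2.imwrite('pics/s18.png',np.hstack([cv2.resize(a[120:300,220:380],(400,450),interpolation=cv2.INTER_CUBIC),cv2.resize(a[175:265,265:345],(400,450),interpolation=cv2.INTER_CUBIC)]))
```

```text
[494.99194667 108.14242321  60.88634819] [-17.13879733  -1.89634653  42.24271279]
```

View pics/s18.png

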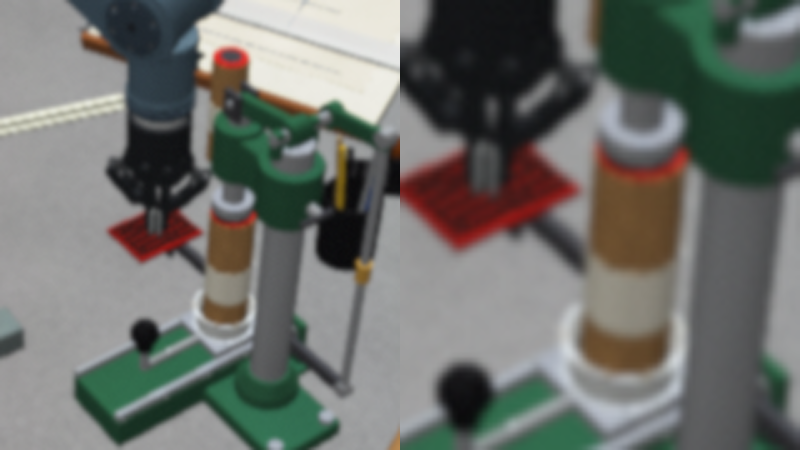

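Call:
step_arm([
  [1,0,0,-1,0,0,0],
  [1,0,0,0,0,0,0],
  [1,-0.5,0.5,-8,0,0,0],
  [1,-1,1,-10,0,0,0],
  [1,-1,1,-10,0,0,0],
  [1,-1,1,-10,0,0,0],
  [1,-1,1,-10,0,0,0],
  [1,-1,1,-10,0,0,0],
])

```text
time_s: 20.48
ee_pos: [502.2, 104.5, 116.5]
tool_rot: [3.139, 0.001, 1.903]
force: [3.4, -1.5, 2.5]
gripper_width: -0.002
```

Call:
step_arm([
  [1,0,0,-15,0,0,0],
  [1,0,0,-30,0,0,0],
  [1,0,0,-40,0,0,0],
  [1,0,0,-40,0,0,0],
  [1,0,0,0,0,0,0],
  [1,0,0,0,0,0,0],
])

```text
time_s: 21.22
ee_pos: [499.9, 104.9, 239.6]
tool_rot: [-3.14, -0.001, 1.903]
force: [-0.4, 0.1, -0.3]
gripper_width: 0.002
```

Run:
```python
from h import *
s,f=wr("w19");print(s["ee_pos"],s["force"],s["time_s"])
A=vision.grab_frame("scene");B=vision.grab_frame("top");a=A["image"][:,:,::-1];b=B["image"][:,:,::-1]
cv2.imwrite('pics/s19.png',np.hstack([cv2.resize(a[130:290,230:372],(400,450),interpolation=cv2.INTER_CUBIC),cv2.resize(b[80:260,200:360],(400,450),interpolation=cv2.INTER_CUBIC)]))
cv2.imwrite('pics/full19.png',a)
print([x[0] for x in blobs(red(A["image"]),300)],[x[0] for x in blobs(red(B["image"]),100)])
for n,p,q in(("S",A,None),):
    h=cv2.cvtColor(A["image"],cv2.COLOR_RGB2HSV);k=[b for b in blobs((h[...,2]<45),40) if 260<b[0][0]<295 and 240<b[0][1]<270];print(k,onz(A,k[0][0],103) if k else 0)
```

```text
[499.87911901 104.87942692 239.558855  ] [-0.35890871  0.11299874 -0.32628726] 21.225
[(np.float64(283.68), np.float64(199.95)), (np.float64(280.34), np.float64(382.83))] [(np.float64(385.04), np.float64(153.26)), (np.float64(147.79), np.float64(235.25)), (np.float64(418.34), np.float64(235.21)), (np.float64(360.59), np.float64(249.95)), (np.float64(389.64), np.float64(255.91)), (np.float64(423.78), np.float64(262.99))]
[((np.float64(277.55), np.float64(254.02)), 86, (273, 249, 10, 12))] [[593.47307477 -92.64362182 103.        ]]
```

View pics/s19.png

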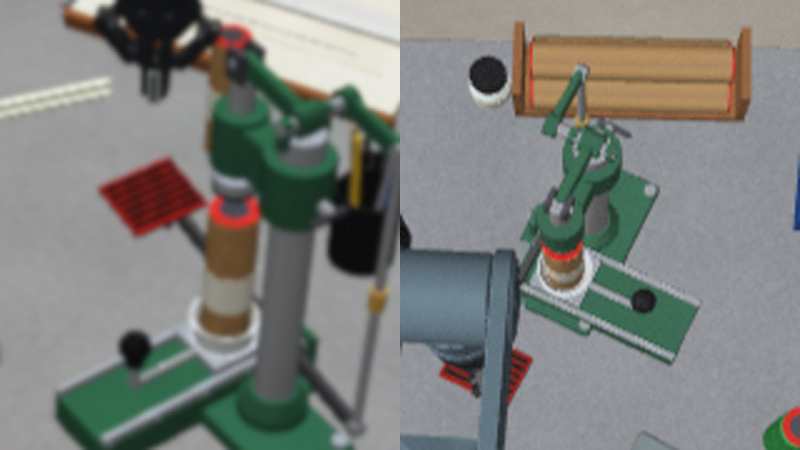

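View pics/full19.png

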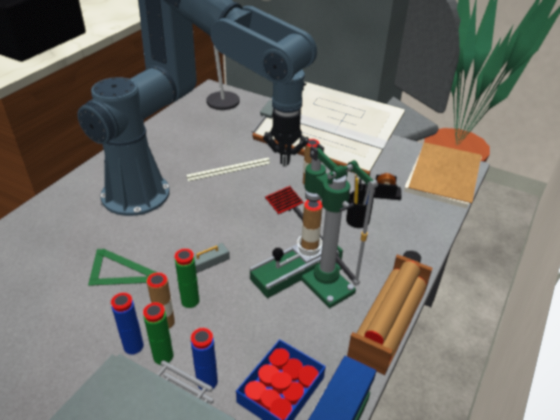

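Run:
```python
from h import *
A=vision.grab_frame("scene");B=vision.grab_frame("top")
a=A["image"][:,:,::-1]
cv2.imwrite('pics/s20.png',cv2.resize(a[175:265,280:350],(622,600)[:1]+(600,),interpolation=cv2.INTER_CUBIC))
hb=cv2.cvtColor(B["image"],cv2.COLOR_RGB2HSV)
k=[b for b in blobs((hb[...,2]<45),30) if 285<b[0][0]<310 and 185<b[0][1]<215];print(k)
k0=onz(B,(329.08,214.9),103);k1=onz(B,k[0][0],103) if k else np.nan;print('top travel',k1-k0,np.linalg.norm(k1-k0))
s0=onz(A,(243.0,270.98),103);s1=onz(A,(277.55,254.02),103);print('scene travel',s1-s0,np.linalg.norm(s1-s0))
```

```text
[((np.float64(297.14), np.float64(199.86)), 56, (293, 196, 9, 9))]
top travel [[ 45.61525514 100.37525889   0.        ]] 110.25399811046054
scene travel [[4.57025263e+01 9.93740152e+01 1.13686838e-13]] 109.37968641928349
```

View pics/s20.png

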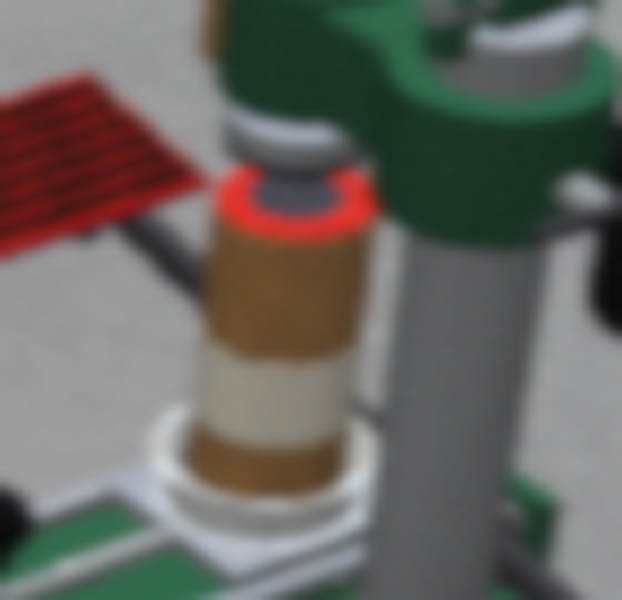

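Run:
```python
from rig import bot
s=bot.observe();print(s["time_s"],s["force"]);print(bot.hand_in())
```

```text
21.475 [-0.02035865  0.39543718  0.0557316 ]
the job is handed in; nothing more can be done
None
```

I stood the unfinished tube in the ring on the slide, pushed the slide home and pressed the treadle to its stop. The plug went in, the treadle came back up, and I handed the job in at 21.5 s. The hand-in gave no verdict.

- **Which tube:** I chose the brown tube whose plug top measured 175.5 mm above the table. Another brown tube measured 163.9 mm, so it was already flush. I did not measure the third because the press hid it in the scene view.
- **Placing:** the foot looked about 4 mm off-centre over the ring, so I shifted the tool before lowering. It touched down at the height expected for the ring's floor.
- **Slide:** it stopped hard, with the push reading about 44 N. The knob had travelled about 110 mm, which fits a start 10 mm in.
- **Treadle:** it met its stop at a tip height of about 61 mm, where the upward force jumped to 42 N through the fingertips. The gripper's body touched nothing in the pictures.
- **Final pictures:** the plug looks flush, and the tube is upright in the ring and centred under the ram. The pad is back at its starting pixel position and the arm is clear, reading about 0 N. The look-alikes and bystanders in view look unmoved.

Two checks disagreed. The wrist camera put the ring's rim and floor about 6 mm apart along the tool's x axis, so I judged the placing offset from the wrist and scene views together. The slide's travel came out at 109 to 112 mm depending on how I measured it.

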